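# Tip the stale biscotti out of a two-section snack dish, keep the wrapped wafers

## Robot

A 6-joint arm with a two-finger parallel gripper is mounted at the origin on the work surface. World frame = base frame: x ahead of the robot, y to its left, z up, the work surface at z = 0. Lengths are in mm, angles in rad, forces in N, time in s.
With the tool pointing down it reaches from about 300 to 775 mm from the base axis. Payload 14.6 kg.
Tool frame: the origin (TCP) lies midway between the tips of the shut fingers; the grasp point (between the pads) lies 19 mm behind it; z points along the fingers, y is the direction in which the jaws open and shut (so a half turn about z gives the same grasp; the last joint's range is limited). The gripper opens to 94 mm and grips with 3 to 60 N. Pads are 16 mm wide; open, the fingers measure 119 mm over their backs; the gripper's body (75 mm by 177 mm) begins 78 mm behind the grasp point.
Start: joints at [1.264, 0.3, 1.521, -0, 1.321, -0.067], TCP at [130.628, 534.252, 205.446] pointing down, gripper open.
Joint ranges: [-3.03, 3.03], [-0.79, 2.21], [0.23, 2.52], [-1.04, 4.18], [0, 3.07], [-2.55, 2.55]. Speed limits (rad/s): [2.22, 2.22, 2.57, 3.14, 3.14, 3.14].

## Interface

Orientations are given as [roll, pitch, yaw] about the fixed x, y, z axes, in that order (R = Rz(yaw) Ry(pitch) Rx(roll)).
In Python, from cell import read_state, camera, get_calibration, sign_off gives the robot as it stands.
- The arm moves only by the tool carry_out, never from a script. Its argument "series" is a list of rows, each an object with "delta_pos": the shift along the world's x, y, z in mm, a list of three; "turn": the turn, a rotation vector about the world's x, y, z in rad, a list of three; "hand": the opening, from 0 (shut) to 1 (fully open). A call has 1 to 8 rows; each row is the pose to reach, as a shift and turn from the pose commanded when the call began; what a row does not reach only later rows make up. A row lasts 1/8 s, in which the tool goes at most 62.5 mm and 10.7 degrees, less where a joint would pass 70% of its speed; a pose out of reach is approached as far as the arm can. A call with a gripper value outside its range is refused whole. The fingers move at their own pace and stop on an object; "squeeze" is the grip in N (left out, the last holds). Time passes only in rows, so rows that repeat a pose let the fingers close. It gives the time, the measured TCP pose, the force and the opening at its end, in the units of the state.
- read_state(): the state, without advancing time (a new reading comes with each control period).
- camera(name): name is "scene" or "top"; returns the picture (420x560x3 uint8, red, green, blue); there is no depth.
- get_calibration(name): a dict with "intrinsics" (3x3 intrinsics, pixels), "k1" (the pictures are not rectified: a ray, as slopes to the right and down, at radius r is drawn at 1 + k1 r^2 times it, then the intrinsics apply), "pose" (4x4, takes a point from camera to world coordinates). Camera axes: x right, y down, z forward; pixel columns grow to the right and rows downward; lengths in mm; the calibration is good to about 2 mm. A picture is of the moment at which its call begins. get_calibration takes no time and is no camera call.
- sign_off(): hands the job in, once; it reports no verdict.
The state is a dict: "clock": time; "joints": joint angles; "qd": joint speeds; "effort": joint torques, N m; "eef_pos": TCP position; "eef_rot": TCP orientation; "wrist_force": force on the tool from outside, world axes, zero at the start; "moment": the same for the moment, N m; "finger_gap": finger opening in mm.
Only numpy, scipy, OpenCV 4.12 (cv2) and the standard library are available. Lean on these libraries where they do the work, as an engineer would, in place of code of your own. Each camera call takes 0.05 s, during which the arm holds its last target.

## Task

Closing time at the roastery: lift the two-section snack dish off the lazy Susan by its round bar, turn it and tip it over the waste tub so that both unwrapped biscotti go into the tub while all three gold-wrapped wafer rolls stay in their own section. Then put the dish gently back on the lazy Susan, flat and still beside the sugar jar, and let go. Do not touch the food, and leave everything else standing where it is.

Things in the scene. Friction and masses are not known exactly. Their poses are not given: they have to be found in the camera images.
- dish_bar (a point): Middle of the dish's carrying bar: light round wooden rod, diameter 14 mm, 164 mm long between two end posts (30 mm wide, 8 mm thick, tops 15 mm above the rod's axis), level, 95 mm above the underside, over the divider. Axes: x across the divider, y along rod and divider, z up. Being round it can be gripped at any slant about y, and the dish turns in a weak grip.
- dish_foot (a point): Centre of the underside of the walnut snack dish, 200 mm (x) by 180 mm (y), axes as dish_bar. Floor 7 mm thick, flat to x = +-70 mm; beyond it each long side is a lip sloping up at 28 degrees to 23 mm high at x = +-100 mm. End walls at y = +-86 mm, 34 mm high. Divider along y at x = 0, 6 mm thick, its top 48 mm above the underside.
- biscotto_a_mid (a point): Centre of an unwrapped biscotto, light brown, 105 x 27 x 18 mm, 34 g, long axis y; starts in the +x section. To go into the tub.
- biscotto_b_mid (a point): Centre of the second biscotto, same size, beside the first.
- wafer_a_mid (a point): Centre of a gold-wrapped wafer roll with a red band, a cylinder of diameter 18 mm, 116 mm long over its twisted ends, 18 g, axis y; it rolls. Starts in the -x section and must stay there.
- wafer_b_mid (a point): Centre of the second wafer roll, as wafer_a.
- wafer_c_mid (a point): Centre of the third wafer roll, as wafer_a.
- susan_center (a point): Centre of the top face of the lazy Susan: round wooden plate, diameter 380 mm, top 42 mm above the table, with a cork inlay. Axes turn with the plate. It spins freely about its upright axis at a light touch (bearing drag about 0.012 N m).
- lazy_susan (a joint): Turn of the lazy Susan about z, rad, counter-clockwise from above, 0 at the start, no stops.
- sugar_jar_mid (a point): Middle (39 mm up) of the white sugar jar with a steel cap, diameter 60 mm, 78 mm high, loose on the lazy Susan on the other side from the dish.
- waste_tub: Grey open food-waste tub with a green rim, 300 mm (x) by 230 mm (y) by 100 mm high, walls 5 mm, rim band 12 mm wide outside; about 0.95 kg, loose on the table. Origin at the centre of its underside, z up.
- tub_mouth (a point): Centre of the tub's mouth, 100 mm above its underside.
- snack_dish: The whole dish, same point and axes as dish_foot; about 0.42 kg empty (varies 30 percent), its weight centred 74 mm below the bar: in a 30 N grip it swings back when tipped, 90 N nearly holds it. Food in the section facing down slides out over the lip at a dish tilt of some 50 to 65 degrees, by friction (0.6, varies 20 percent); food in the other section rests against the divider.
- gas_can: Dark red gas can, diameter 66 mm, 190 mm high, left side of the table. Origin under its centre. Bystander.
- milk_pitcher: Steel milk pitcher, diameter 86 mm, 100 mm high, right side. Origin under its centre. Bystander.
- coffee_mug: Blue mug, diameter 80 mm, 90 mm high, left side. Origin under its centre. Bystander.
- tamper: Steel tamper with a walnut knob, diameter 58 mm, 90 mm high, far edge. Origin under its centre. Bystander.
- bean_jar: Amber bean jar with a wooden cap, diameter 90 mm, 150 mm high, far right. Origin under its centre. Bystander.
Mind the look-alikes: they are no part of the job. What is shaped like the part that bears wafer_c_mid but pink is not meant.

How it is judged:
By the outcome, as a careful person would: the job done as asked, in the order asked, and still so for the second after the job is handed in, with the robot touching nothing.
It also fails if it takes over 70 s, if anything falls off the work surface, if the arm or the gripper's body presses on something with over 40 N, if the wrist force passes 120 N, or if a joint passes its speed limit or range.

## Working session

There is one attempt and no reset: what is moved stays moved. The work goes in short steps, Python scripts to look and compute and a tool call to move; the robot and the scene stay as the last step left them, time stands still between calls to the robot, and variables do not carry over. Pictures are saved under pics/ and viewed, and the job is handed in when it is done.

Besides the shell and the picture viewer there is one more tool, called after "Emit:" as name([rows], argument=value, ...), one row to a line, values as JSON. carry_out: Moves the arm, as the interface text tells. Its arguments: {"type":"object","properties":{"series":{"type":"array"},"squeeze":{"type":"number"}},"required":["series"]}

```bash
ls; mkdir -p pics; python3 - <<'E'
from cell import *
import cv2,numpy as np
print(read_state())
for n in("scene","top"):
    c=get_calibration(n);print(n,c)
    im=camera(n);cv2.imwrite(f"pics/{n}0.png",im[:,:,::-1])
E
```

```text
pics
{'clock': 0.0, 'joints': array([ 1.26443233e+00,  3.00465160e-01,  1.52159608e+00, -2.43929089e-05,
        1.32071306e+00, -6.65803843e-02]), 'qd': array([-5.05425648e-05,  8.57102153e-04,  1.10506812e-03,  1.38528910e-03,
       -1.37409154e-04, -6.47273874e-05]), 'effort': array([ 2.36655571e-03, -5.31807518e+01, -3.52739561e+01,  7.09346076e-02,
        2.43303092e-02, -9.79320271e-05]), 'eef_pos': array([130.53681548, 534.00331809, 204.88324895]), 'eef_rot': array([-3.14041205e+00, -5.50418316e-05,  2.90181506e+00]), 'wrist_force': array([0.60610923, 0.25679203, 0.76095209]), 'moment': array([ 0.04281653,  0.01380151, -0.04878047]), 'finger_gap': 94.2421836592679}
scene {'intrinsics': array([[422.13197838,   0.        , 273.49800312],
       [  0.        , 422.13197838, 203.35329036],
       [  0.        ,   0.        ,   1.        ]]), 'k1': -0.0181061970336561, 'pose': array([[ 2.28653645e-01,  8.29915051e-01, -5.08879670e-01,
         1.25461138e+03],
       [ 9.73450606e-01, -2.00583746e-01,  1.10272748e-01,
        -1.46900165e+02],
       [-1.05559772e-02, -5.20583489e-01, -8.53745514e-01,
         1.34426519e+03],
       [ 0.00000000e+00,  0.00000000e+00,  0.00000000e+00,
         1.00000000e+00]])}
top {'intrinsics': array([[493.40882908,   0.        , 286.62012344],
       [  0.        , 493.40882908, 221.61319974],
       [  0.        ,   0.        ,   1.        ]]), 'k1': -0.04148737425912191, 'pose': array([[ 9.99130115e-03, -9.80131968e-01,  1.98094670e-01,
         2.14019773e+02],
       [-9.99927345e-01, -8.45701715e-03,  8.58974326e-03,
        -6.77443368e+00],
       [-6.74379194e-03, -1.98166100e-01, -9.80145254e-01,
         1.52839192e+03],
       [ 0.00000000e+00,  0.00000000e+00,  0.00000000e+00,
         1.00000000e+00]])}
```

View pics/scene0.png

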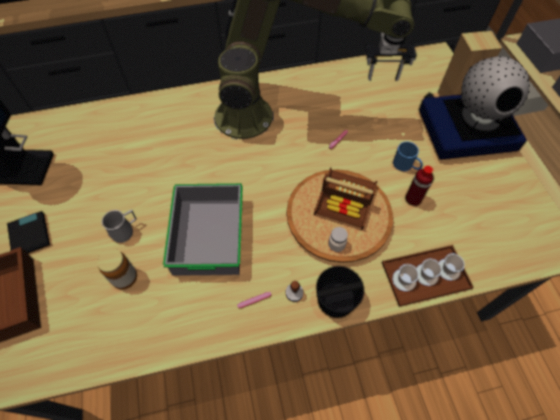

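View pics/top0.png

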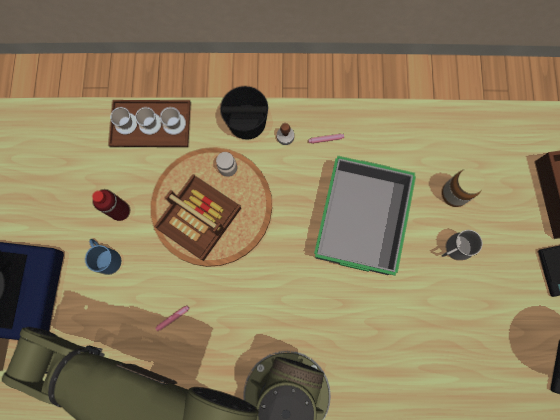

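The top view shows the dish on the lazy Susan at about (198,217). The jar is at (226,163) and the tub at (366,215). The gold wafers are at (206,205) and the biscotti at (188,225). The pink look-alike rolls lie on the table at (172,319) and (326,138), outside the dish. Next I'll take close crops.

```bash
python3 - <<'E'
import cv2
a=cv2.imread("pics/top0.png")[140:275,140:285];cv2.imwrite("pics/topc.png",cv2.resize(a,None,fx=5,fy=4.4*5/4.4*0.88,interpolation=2)) if 0 else cv2.imwrite("pics/topc.png",cv2.resize(a,(580,540),interpolation=2))
a=cv2.imread("pics/scene0.png")[155:275,275:405];cv2.imwrite("pics/scenec.png",cv2.resize(a,(650,600),interpolation=2))
E
```

```text
(no output)
```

View pics/topc.png

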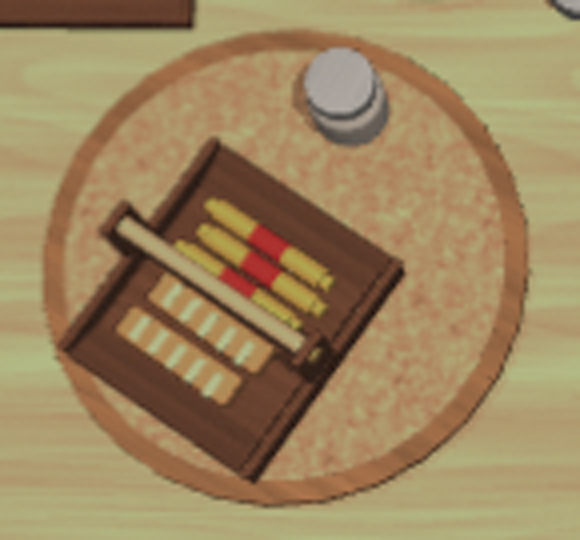

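View pics/scenec.png

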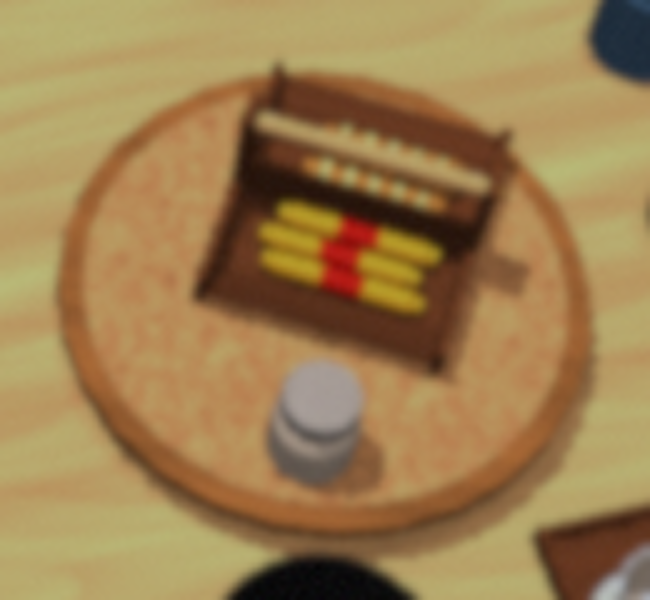

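```bash
cat > h.py <<'E'
import numpy as np, cv2
from cell import *
C={n:get_calibration(n) for n in("scene","top")}
def ray(n,p):
    c=C[n];K=np.array(c["intrinsics"]);u=np.array([(p[0]-K[0,2])/K[0,0],(p[1]-K[1,2])/K[1,1]])
    v=u.copy()
    for _ in range(20): v=u/(1+c["k1"]*(v@v))
    P=np.array(c["pose"]);d=P[:3,:3]@np.r_[v,1];return P[:3,3],d/np.linalg.norm(d)
def tri(pt,ps):
    o1,d1=ray("top",pt);o2,d2=ray("scene",ps)
    t=np.linalg.lstsq(np.c_[d1,-d2],o2-o1,rcond=None)[0]
    a=o1+t[0]*d1;b=o2+t[1]*d2;return (a+b)/2,np.linalg.norm(a-b)
def atz(n,p,z):
    o,d=ray(n,p);return o+d*(z-o[2])/d[2]
def proj(n,X):
    c=C[n];P=np.linalg.inv(np.array(c["pose"]));q=P[:3,:3]@np.asarray(X,float)+P[:3,3];v=q[:2]/q[2];v=v*(1+c["k1"]*(v@v))
    K=np.array(c["intrinsics"]);return K[:2,:2]@v+K[:2,2]
E
python3 - <<'E'
from h import *
np.set_printoptions(precision=1,suppress=True)
T=lambda x,y:(140+x/4-.4,140+y/4-.4)
S=lambda x,y:(275+x/5-.4,155+y/5-.4)
a,e=tri(T(120,226),S(490,186));b,f=tri(T(302,345),S(258,122))
print("bar +y end",a,e,"other",b,f,"len",np.linalg.norm(a-b),"mid",(a+b)/2,"ang",np.degrees(np.arctan2(*(a-b)[1::-1])))
# end wall corners tops
for nm,t,s in (("wafer +y corner",(214,142),(440,368)),("wafer -y",(402,267),(200,295))):
    print(nm,*tri(T(*t),S(*s)))
for nm,t in (("bisc +y",(63,347)),("bisc -y",(252,480))): print(nm,atz("top",T(*t),76))
print("jar cap",tri(T(340,80),S(323,398)))
# susan edges
import scipy.optimize as so
pts=[T(285,30),T(527,270),T(275,505),T(43,270)]
P=np.array([atz("top",p,42) for p in pts]);print("susan",P)
# tub rim top outer corners
for t,s in (((338,157),(243,184)),((414,171),(242,265)),((397,273),(167,264)),((317,257),(175,185))): print("tub",*tri(t,s))
for p in ((285,128),):print("tamper",atz("top",p,80))
print("gas",atz("top",(101,197),190),"mug",atz("top",(100,255),90),"pitch",atz("top",(465,243),100),"bean",atz("top",(465,184),150))
print("bowl",atz("top",(245,110),60))
E
```

```text
bar +y end [568.6 347.9 135.6] 0.46622075900744026 other [481.1 210.4 136. ] 1.6276985174454024 len 163.00703966851367 mid [524.8 279.2 135.8] ang 57.52267114764587
wafer +y corner [656.5 297.   55.8] 3.7341481573293027
wafer -y [559.3 150.6  51.5] 1.7150801382769745
bisc +y [489.6 401.2  76. ]
bisc -y [390.5 253.9  76. ]
jar cap (array([687.6, 193.3, 116.4]), np.float64(0.8833632802829393))
susan [[754.1 249.6  42. ]
 [559.8  53.9  42. ]
 [375.8 241.7  42. ]
 [556.8 430.2  42. ]]
tub [ 605.6 -104.8  393.1] 28.9945582176091
tub [ 683.7 -249.   143.2] 242.25771502947958
tub [ 404.  -444.6 -422.3] 32.06949138846753
tub [ 400.4 -190.1  168. ] 220.68631917768914
tamper [804.6  13.9  80. ]
gas [550.8 529.2 190. ] mug [399.1 557.2  90. ] pitch [ 443.2 -518.8  100. ] bean [ 608.5 -511.7  150. ]
bowl [873.1 142.6  60. ]
```

```bash
python3 - <<'E'
from h import *
np.set_printoptions(precision=1,suppress=True)
L=[]
for t,s in (((338,157),(242,265)),((414,171),(167,264)),((397,273),(175,185)),((317,257),(243,184))): 
    p,e=tri(t,s);L.append(p);print("tub",p,e, atz("top",t,100))
L=np.array(L);print(L.mean(0),np.linalg.norm(np.diff(L,axis=0),axis=1))
d=L[0]-L[3]+L[1]-L[2];print(np.degrees(np.arctan2(d[1],d[0])))
# check with reprojection of dish model
bar=np.array([524.8,279.2]);a=np.radians(147.5)
X=np.array([np.cos(a),np.sin(a)]);Y=np.array([-X[1],X[0]])
im={n:cv2.imread(f"pics/{n}0.png") for n in C}
def pt(x,y,z): return np.r_[bar+x*X+y*Y,42+z]
for n in C:
    big=cv2.resize(im[n],None,fx=5,fy=5,interpolation=2)
    for l in ([(-100,-90,23),(-100,90,23)],[(100,-90,23),(100,90,23)],[(0,-82,95),(0,82,95)],[(0,-86,48),(0,86,48)]):
        q=[tuple(int(v) for v in (proj(n,pt(*k))+.5)*5) for k in l];cv2.line(big,q[0],q[1],(0,255,0),1)
    c=(proj(n,pt(0,0,50))*5).astype(int);cv2.imwrite(f"pics/ov_{n}.png",big[c[1]-280:c[1]+280,c[0]-350:c[0]+350])
E
```

```text
tub [ 707.8 -142.4   91.5] 13.445120356944654 [ 704.1 -148.2  100. ]
tub [ 658.4 -370.1  111.7] 8.32979649078661 [ 662.  -377.5  100. ]
tub [ 354.1 -312.8   98.3] 5.839823214366125 [ 353.7 -315.4  100. ]
tub [400.6 -78.4  89. ] 11.946117275063303 [398.4 -83.7 100. ]
[ 530.2 -225.9   97.6] [233.9 310.  239.1]
-11.21825097107363
```

View pics/ov_top.png

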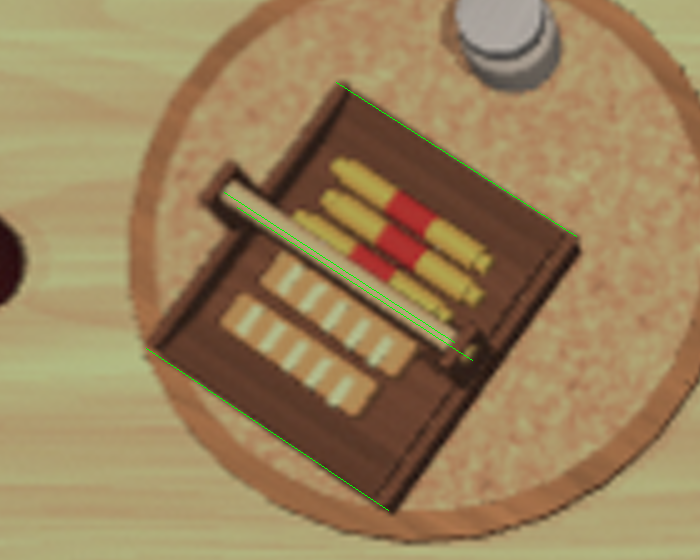

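View pics/ov_scene.png

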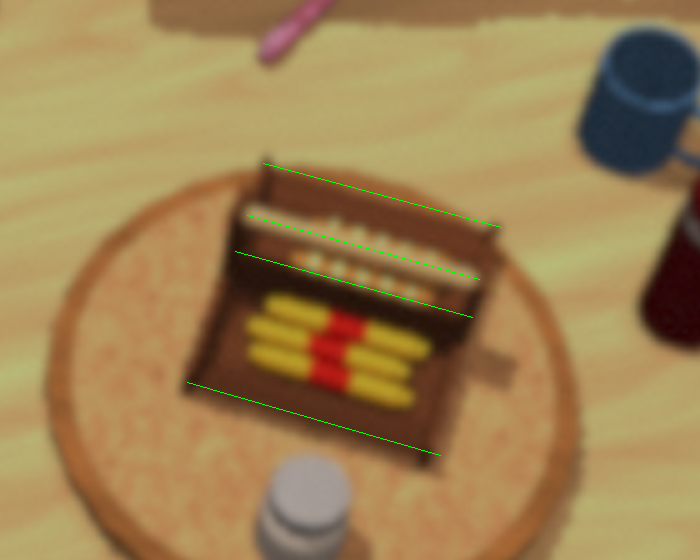

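The bar middle is at (525,280,136). The expected height is 137, and the measured length of 163 mm matches the given 164 mm. The biscotti side points toward azimuth 147.5°. The tub centre is about (530,-226), with its rim at about 98 mm (expected 100) and a yaw of about -11°. I chose the gold rolls inside the dish, not the pink ones on the table.

Next is the reach to above the bar.

Emit:
carry_out([
  {"delta_pos": [60, -40, 30], "turn": [0, 0, -0.18], "hand": 0.5},
  {"delta_pos": [110, -70, 40], "turn": [0, 0, -0.36], "hand": 0.5},
  {"delta_pos": [160, -100, 40], "turn": [0, 0, -0.54], "hand": 0.5},
  {"delta_pos": [210, -135, 40], "turn": [0, 0, -0.72], "hand": 0.5},
  {"delta_pos": [260, -165, 40], "turn": [0, 0, -0.9], "hand": 0.5},
  {"delta_pos": [310, -200, 40], "turn": [0, 0, -1.08], "hand": 0.5},
  {"delta_pos": [350, -230, 40], "turn": [0, 0, -1.26], "hand": 0.5},
  {"delta_pos": [394, -254, 40], "turn": [0, 0, -1.44], "hand": 0.5},
])

```text
clock: 1.1
eef_pos: [525.8, 278.8, 245.3]
eef_rot: [-3.141, 0.0, 1.455]
wrist_force: [1.2, -0.1, -0.2]
finger_gap: 46.5
```

```bash
python3 -c "
from cell import *
s=read_state();print(s['clock'],s['joints'].round(3),s['eef_pos'].round(1),s['eef_rot'].round(3),s['finger_gap'])"
```

```text
1.1 [0.426 0.377 1.327 0.    1.439 0.541] [525.8 278.8 245.3] [-3.141  0.     1.455] 46.49012904948368
```

Emit:
carry_out([
  {"delta_pos": [-1, 1, 0], "turn": [0, 0, -0.18], "hand": 0.5},
  {"delta_pos": [-1, 1, 0], "turn": [0, 0, -0.34], "hand": 0.5},
  {"delta_pos": [-1, 1, 0], "turn": [0, 0, -0.452], "hand": 0.5},
  {"delta_pos": [-1, 1, -30], "turn": [0, 0, -0.452], "hand": 0.5},
  {"delta_pos": [-1, 1, -60], "turn": [0, 0, -0.452], "hand": 0.5},
  {"delta_pos": [-1, 1, -80], "turn": [0, 0, -0.452], "hand": 0.5},
  {"delta_pos": [-1, 1, -80], "turn": [0, 0, -0.452], "hand": 0.5},
])

```text
clock: 1.98
eef_pos: [522.9, 280.9, 163.9]
eef_rot: [-3.14, 0.003, 1.01]
wrist_force: [0.6, 0.2, 0.6]
finger_gap: 46.8
```

```bash
python3 - <<'E'
from h import *
s=read_state();print(s['clock'],s['eef_pos'].round(1),s['eef_rot'].round(3))
o=[]
for n,c in(("scene",(345,195)),("top",(205,210))):
    im=camera(n)[:,:,::-1];o.append(cv2.resize(im[c[1]-70:c[1]+70,c[0]-65:c[0]+65],None,fx=3,fy=3,interpolation=2))
cv2.imwrite("pics/pre.png",np.hstack(o))
E
```

```text
1.975 [522.9 280.9 163.9] [-3.14e+00  3.00e-03  1.01e+00]
```

View pics/pre.png

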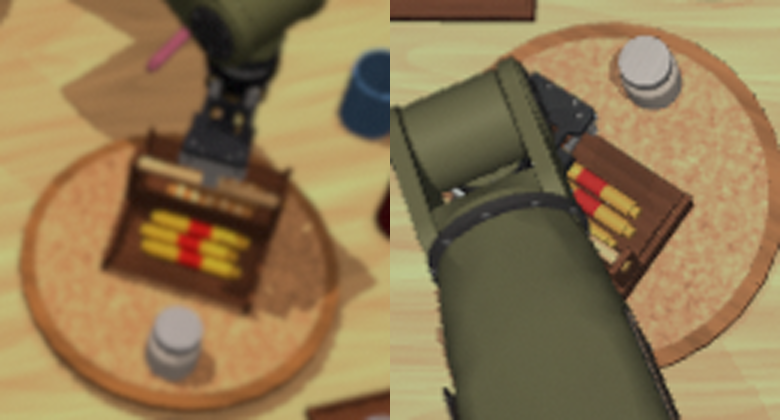

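The fingers straddle the bar mid-length, seen at about (215,170) in the left crop. Next I'll descend deep, so the fingertips straddle the divider top while staying 15 mm above the food.

Emit:
carry_out([
  {"delta_pos": [1, -1, -20], "turn": [0, 0, 0], "hand": 0.5},
  {"delta_pos": [1, -1, -40], "turn": [0, 0, 0], "hand": 0.5},
  {"delta_pos": [1, -1, -60], "turn": [0, 0, 0], "hand": 0.5},
  {"delta_pos": [1, -1, -75], "turn": [0, 0, 0], "hand": 0.5},
  {"delta_pos": [1, -1, -82], "turn": [0, 0, 0], "hand": 0.5},
  {"delta_pos": [1, -1, -82], "turn": [0, 0, 0], "hand": 0.5},
])

```text
clock: 2.82
eef_pos: [524.7, 280.3, 83.6]
eef_rot: [3.142, -0.0, 1.01]
wrist_force: [0.3, -0.7, 0.2]
finger_gap: 46.8
```

Now I'll close lightly and read the gap: 14 mm means the bar, 6 mm means the divider.

Emit:
carry_out([
  {"delta_pos": [0, 0, 0], "turn": [0, 0, 0], "hand": 0.25},
  {"delta_pos": [0, 0, 0], "turn": [0, 0, 0], "hand": 0.2},
  {"delta_pos": [0, 0, 0], "turn": [0, 0, 0], "hand": 0.16},
  {"delta_pos": [0, 0, 0], "turn": [0, 0, 0], "hand": 0.1},
  {"delta_pos": [0, 0, 0], "turn": [0, 0, 0], "hand": 0},
  {"delta_pos": [0, 0, 0], "turn": [0, 0, 0], "hand": 0},
  {"delta_pos": [0, 0, 0], "turn": [0, 0, 0], "hand": 0},
], squeeze=10)

```text
clock: 3.7
eef_pos: [524.9, 280.1, 83.7]
eef_rot: [3.141, -0.0, 1.01]
wrist_force: [3.0, -4.1, 4.4]
finger_gap: 13.4
```

The gap is 13.4 mm, so the rod is held with the fingertips around the divider. I'll squeeze fully and lift slowly.

Emit:
carry_out([
  {"delta_pos": [0, 0, 0], "turn": [0, 0, 0], "hand": 0},
  {"delta_pos": [0, 0, 0], "turn": [0, 0, 0], "hand": 0},
  {"delta_pos": [0, 0, 4], "turn": [0, 0, 0], "hand": 0},
  {"delta_pos": [0, 0, 10], "turn": [0, 0, 0], "hand": 0},
  {"delta_pos": [0, 0, 18], "turn": [0, 0, 0], "hand": 0},
  {"delta_pos": [0, 0, 28], "turn": [0, 0, 0], "hand": 0},
  {"delta_pos": [0, 0, 40], "turn": [0, 0, 0], "hand": 0},
  {"delta_pos": [0, 0, 40], "turn": [0, 0, 0], "hand": 0},
], squeeze=60)

```text
clock: 4.7
eef_pos: [525.1, 280.5, 124.8]
eef_rot: [3.14, -0.002, 1.01]
wrist_force: [0.3, -0.7, -5.3]
finger_gap: 12.3
```

```bash
python3 - <<'E'
from h import *
s=read_state();print(s['wrist_force'],s['moment'],s['finger_gap'])
o=[]
for n,c in(("scene",(345,195)),("top",(205,210))):
    im=camera(n)[:,:,::-1];o.append(cv2.resize(im[c[1]-70:c[1]+70,c[0]-65:c[0]+65],None,fx=3,fy=3,interpolation=2))
cv2.imwrite("pics/lift.png",np.hstack(o))
E
```

```text
[ 0.26305269 -0.67462242 -5.27959524] [-0.06160069  0.10114497  0.01373296] 12.272665982587936
```

View pics/lift.png

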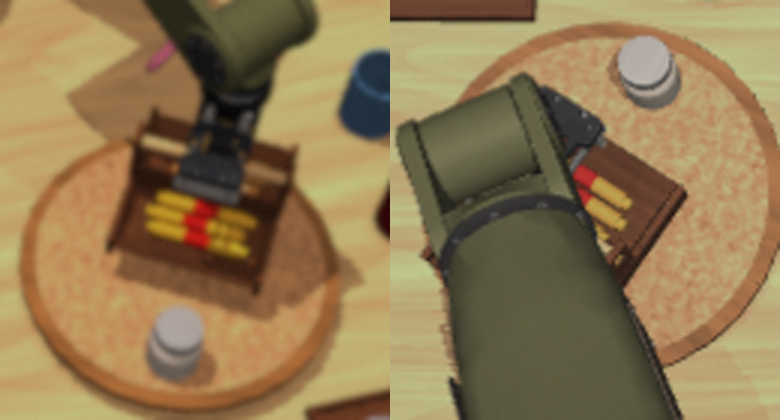

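The dish is lifted and level at about 5.3 N, and the Susan and jar haven't moved. Next I'll go up and carry it over to the tub, turning to azimuth -15°.

Emit:
carry_out([
  {"delta_pos": [0, 0, 15], "turn": [0, 0, 0], "hand": 0},
  {"delta_pos": [0, 0, 40], "turn": [0, 0, 0], "hand": 0},
  {"delta_pos": [0, -5, 70], "turn": [0, 0, 0], "hand": 0},
  {"delta_pos": [2, -18, 95], "turn": [0, 0, 0.01], "hand": 0},
  {"delta_pos": [4, -40, 110], "turn": [0, 0, 0.03], "hand": 0},
  {"delta_pos": [8, -70, 115], "turn": [0, 0, 0.05], "hand": 0},
  {"delta_pos": [12, -105, 115], "turn": [0, 0, 0.07], "hand": 0},
  {"delta_pos": [16, -140, 115], "turn": [0, 0, 0.09], "hand": 0},
])

```text
clock: 5.8
eef_pos: [540.6, 139.2, 239.3]
eef_rot: [3.141, -0.0, 1.101]
wrist_force: [0.8, 1.0, -5.4]
finger_gap: 12.5
```

Emit:
carry_out([
  {"delta_pos": [5, -35, 0], "turn": [0, 0, 0.02], "hand": 0},
  {"delta_pos": [10, -75, 0], "turn": [0, 0, 0.05], "hand": 0},
  {"delta_pos": [15, -115, 0], "turn": [0, 0, 0.08], "hand": 0},
  {"delta_pos": [20, -155, 0], "turn": [0, 0, 0.11], "hand": 0},
  {"delta_pos": [25, -195, 0], "turn": [0, 0, 0.14], "hand": 0},
  {"delta_pos": [30, -230, 0], "turn": [0, 0, 0.16], "hand": 0},
  {"delta_pos": [34, -262, 0], "turn": [0, 0, 0.18], "hand": 0},
  {"delta_pos": [38, -290, 0], "turn": [0, 0, 0.19], "hand": 0},
])

```text
clock: 6.8
eef_pos: [578.6, -151.0, 239.2]
eef_rot: [3.141, 0.0, 1.29]
wrist_force: [-0.2, 0.4, -5.6]
finger_gap: 12.4
```

Emit:
carry_out([
  {"delta_pos": [3, -25, 0], "turn": [0, 0, 0.01], "hand": 0},
  {"delta_pos": [5, -48, -5], "turn": [0, 0, 0.02], "hand": 0},
  {"delta_pos": [7, -68, -12], "turn": [0, 0, 0.02], "hand": 0},
  {"delta_pos": [8, -82, -22], "turn": [0, 0, 0.02], "hand": 0},
  {"delta_pos": [9, -91, -32], "turn": [0, 0, 0.02], "hand": 0},
  {"delta_pos": [9, -92, -38], "turn": [0, 0, 0.02], "hand": 0},
  {"delta_pos": [9, -92, -38], "turn": [0, 0, 0.02], "hand": 0},
])

```text
clock: 7.68
eef_pos: [587.6, -241.2, 199.9]
eef_rot: [-3.141, -0.0, 1.31]
wrist_force: [-0.1, 0.3, -5.6]
finger_gap: 12.3
```

```bash
python3 - <<'E'
from h import *
s=read_state();print(s['clock'],s['eef_pos'].round(1),s['eef_rot'].round(3),s['joints'].round(2),s['moment'],s['finger_gap'])
a=camera("scene")[:,:,::-1][100:310,90:430];b=camera("top")[:,:,::-1][100:310,140:480]
cv2.imwrite("pics/tub1.png",cv2.resize(np.vstack([a,b]),None,fx=1.42,fy=1.42,interpolation=2))
E
```

```text
7.675 [ 587.6 -241.2  199.9] [-3.141 -0.     1.31 ] [-0.45  0.5   1.26  0.    1.38 -0.19] [-0.05998549  0.09672788  0.02204523] 12.348335638044224
```

View pics/tub1.png

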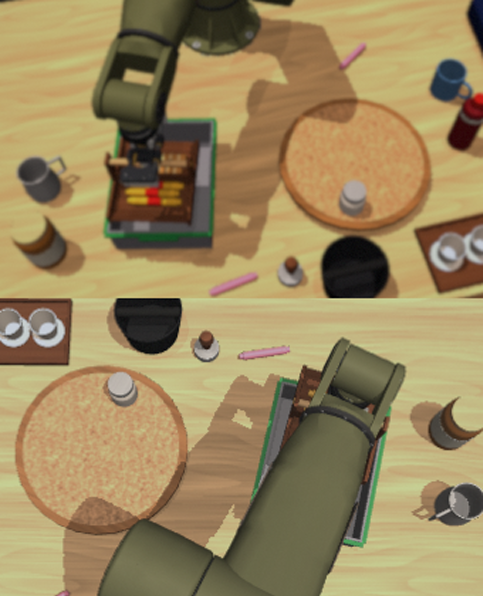

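The dish is over the tub and level, with the Susan and jar unmoved. First tilt stage is to 0.6 rad about the bar.

Emit:
carry_out([
  {"delta_pos": [2.5, -0.7, 0], "turn": [-0.013, -0.048, 0], "hand": 0},
  {"delta_pos": [5.3, -1.4, 0.3], "turn": [-0.026, -0.097, 0], "hand": 0},
  {"delta_pos": [10.6, -2.8, 1.1], "turn": [-0.052, -0.193, 0], "hand": 0},
  {"delta_pos": [15.7, -4.2, 2.5], "turn": [-0.078, -0.29, 0], "hand": 0},
  {"delta_pos": [20.7, -5.5, 4.3], "turn": [-0.104, -0.386, 0], "hand": 0},
  {"delta_pos": [25.5, -6.8, 6.7], "turn": [-0.13, -0.483, 0], "hand": 0},
  {"delta_pos": [30, -8, 9.6], "turn": [-0.155, -0.58, 0], "hand": 0},
  {"delta_pos": [30, -8, 9.6], "turn": [-0.155, -0.58, 0], "hand": 0},
])

```text
clock: 8.78
eef_pos: [616.9, -249.1, 210.0]
eef_rot: [2.543, -0.0, 1.31]
wrist_force: [-0.1, -0.5, -5.7]
finger_gap: 12.6
```

```bash
cat > snap.py <<'E'
from h import *
import sys
s=read_state();print(s['clock'],s['eef_pos'].round(1),s['eef_rot'].round(3),s['joints'].round(2),s['wrist_force'].round(1),s['moment'].round(2),round(s['finger_gap'],1))
a=camera("scene")[:,:,::-1][140:310,130:300];b=camera("top")[:,:,::-1][120:290,285:455]
cv2.imwrite(f"pics/{sys.argv[1]}.png",cv2.resize(np.hstack([a,b]),None,fx=2.35,fy=2.35,interpolation=2))
E
python3 snap.py tilt1
```

```text
8.775 [ 616.9 -249.1  210. ] [ 2.543 -0.     1.31 ] [-0.49  0.26  1.67  0.22  0.63 -0.37] [-0.1 -0.5 -5.7] [0.22 0.98 0.03] 12.6
```

View pics/tilt1.png

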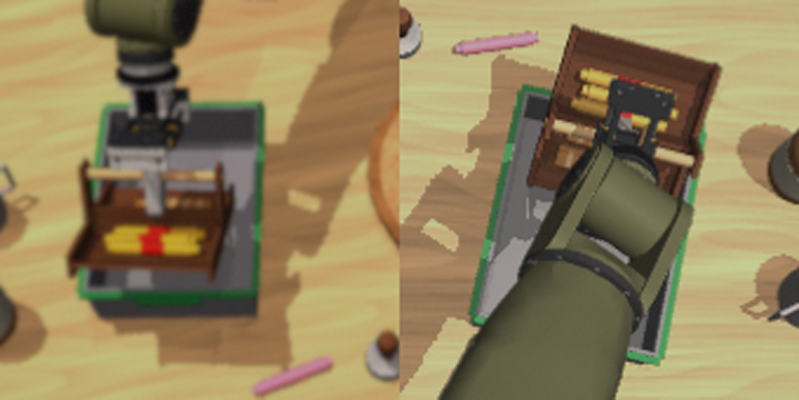

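Emit:
carry_out([
  {"delta_pos": [2.2, -0.6, 1.6], "turn": [-0.013, -0.048, 0], "hand": 0},
  {"delta_pos": [4.2, -1.2, 3.3], "turn": [-0.026, -0.097, 0], "hand": 0},
  {"delta_pos": [6.2, -1.7, 5.2], "turn": [-0.039, -0.145, 0], "hand": 0},
  {"delta_pos": [8.1, -2.2, 7.1], "turn": [-0.052, -0.193, 0], "hand": 0},
  {"delta_pos": [10, -2.7, 9.1], "turn": [-0.065, -0.242, 0], "hand": 0},
  {"delta_pos": [11.6, -3.2, 11.2], "turn": [-0.078, -0.29, 0], "hand": 0},
  {"delta_pos": [13.2, -3.6, 13.4], "turn": [-0.091, -0.338, 0], "hand": 0},
  {"delta_pos": [13.2, -3.6, 13.4], "turn": [-0.091, -0.338, 0], "hand": 0},
])

```text
clock: 9.88
eef_pos: [631.2, -252.9, 223.3]
eef_rot: [2.192, -0.0, 1.311]
wrist_force: [-0.4, 0.4, -6.2]
finger_gap: 12.5
```

```bash
python3 snap.py tilt2
```

```text
9.875 [ 631.2 -252.9  223.3] [ 2.192 -0.     1.311] [-0.52  0.22  1.87  1.04  0.24 -1.18] [-0.4  0.4 -6.2] [0.27 1.39 0.01] 12.5
```

View pics/tilt2.png

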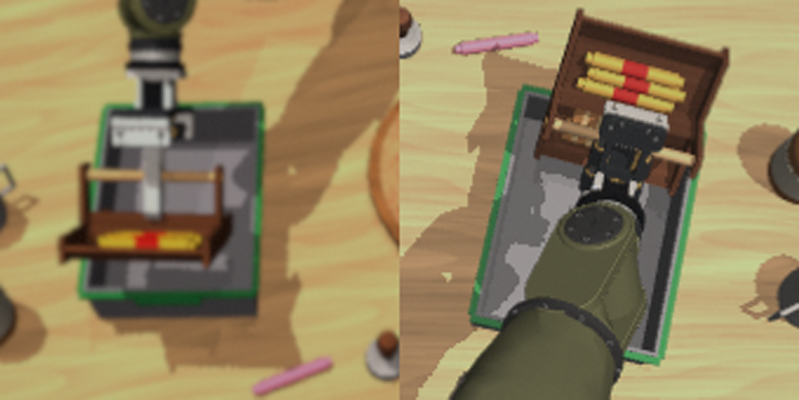

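Emit:
carry_out([
  {"delta_pos": [0.8, -0.2, 1.2], "turn": [-0.006, -0.024, 0], "hand": 0},
  {"delta_pos": [1.5, -0.4, 2.3], "turn": [-0.013, -0.048, 0], "hand": 0},
  {"delta_pos": [2.2, -0.6, 3.5], "turn": [-0.019, -0.072, 0], "hand": 0},
  {"delta_pos": [2.9, -0.8, 4.6], "turn": [-0.026, -0.097, 0], "hand": 0},
  {"delta_pos": [3.5, -1, 5.8], "turn": [-0.032, -0.121, 0], "hand": 0},
  {"delta_pos": [4.1, -1.1, 7.1], "turn": [-0.039, -0.145, 0], "hand": 0},
  {"delta_pos": [4.1, -1.1, 7.1], "turn": [-0.039, -0.145, 0], "hand": 0},
])

```text
clock: 10.85
eef_pos: [635.2, -254.3, 230.7]
eef_rot: [2.042, 0.001, 1.31]
wrist_force: [0.5, 0.5, -6.1]
finger_gap: 12.8
```

```bash
python3 snap.py tilt3
```

```text
10.85 [ 635.2 -254.3  230.7] [2.042e+00 1.000e-03 1.310e+00] [-0.53  0.22  1.93  1.96  0.26 -2.1 ] [ 0.5  0.5 -6.1] [ 0.31  1.5  -0.01] 12.8
```

View pics/tilt3.png

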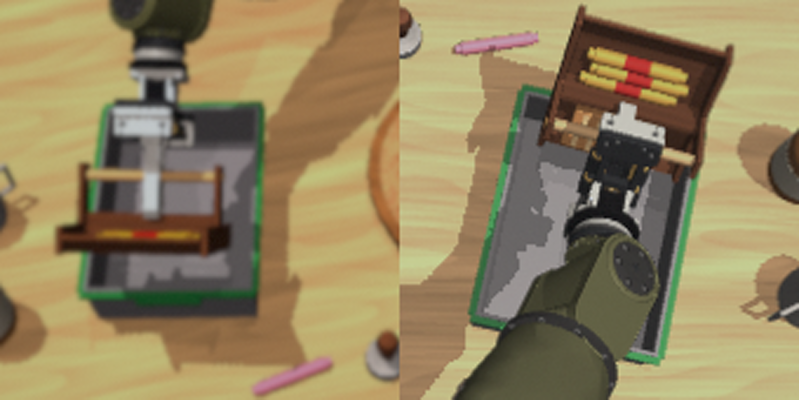

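Bars and wafers are holding, and the biscotti haven't slid at about 63°. Joint 6 is nearing its range, so I'll add a small yaw of 0.15 about the bar and tilt further.

Emit:
carry_out([
  {"delta_pos": [0.5, 2.4, 0], "turn": [0, 0, 0.05], "hand": 0},
  {"delta_pos": [1, 4.9, 0], "turn": [0, 0, 0.1], "hand": 0},
  {"delta_pos": [1.4, 7.3, 0], "turn": [0, 0, 0.15], "hand": 0},
  {"delta_pos": [2.2, 7.2, 1.7], "turn": [-0.009, -0.035, 0.15], "hand": 0},
  {"delta_pos": [3, 7.1, 3.4], "turn": [-0.013, -0.069, 0.15], "hand": 0},
  {"delta_pos": [3.8, 7, 5.5], "turn": [-0.02, -0.108, 0.15], "hand": 0},
  {"delta_pos": [4.6, 6.9, 7.6], "turn": [-0.028, -0.148, 0.15], "hand": 0},
  {"delta_pos": [4.6, 6.9, 7.6], "turn": [-0.028, -0.148, 0.15], "hand": 0},
])

```text
clock: 11.95
eef_pos: [639.5, -247.4, 237.7]
eef_rot: [1.892, 0.0, 1.46]
wrist_force: [-0.6, 0.6, -5.4]
finger_gap: 12.3
```

```bash
python3 snap.py tilt4
```

```text
11.95 [ 639.5 -247.4  237.7] [1.892 0.    1.46 ] [-0.6   0.27  1.96  2.1   0.55 -2.34] [-0.6  0.6 -5.4] [0.11 1.49 0.02] 12.3
```

View pics/tilt4.png

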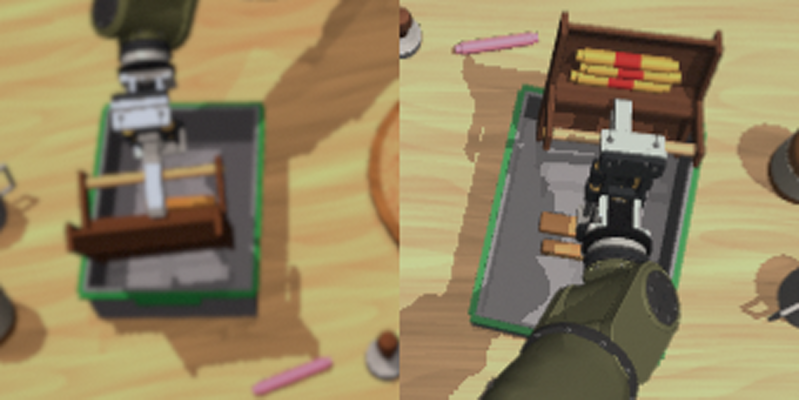

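Both biscotti are in the tub, at about (560,222) and (562,247) in the top crop, and the wrist load dropped by about 0.7 N. All three gold rolls are still in the dish. Next I'll tilt back smoothly.

Emit:
carry_out([
  {"delta_pos": [-1, 0.1, -2.6], "turn": [0.006, 0.05, 0], "hand": 0},
  {"delta_pos": [-2, 0.2, -5.2], "turn": [0.011, 0.099, 0], "hand": 0},
  {"delta_pos": [-4.5, 0.5, -10.1], "turn": [0.022, 0.199, 0], "hand": 0},
  {"delta_pos": [-7.5, 0.8, -14.7], "turn": [0.033, 0.298, 0], "hand": 0},
  {"delta_pos": [-10.8, 1.2, -19], "turn": [0.044, 0.398, 0], "hand": 0},
  {"delta_pos": [-14.6, 1.6, -22.9], "turn": [0.056, 0.497, 0], "hand": 0},
  {"delta_pos": [-18.8, 2.1, -26.5], "turn": [0.067, 0.596, 0], "hand": 0},
  {"delta_pos": [-23.4, 2.6, -29.6], "turn": [0.078, 0.696, 0], "hand": 0},
])

```text
clock: 13.05
eef_pos: [615.5, -245.9, 209.3]
eef_rot: [2.596, 0.003, 1.457]
wrist_force: [0.9, 0.8, -4.9]
finger_gap: 12.7
```

```bash
python3 snap.py tilt5
```

```text
13.05 [ 615.5 -245.9  209.3] [2.596 0.003 1.457] [-0.52  0.28  1.63  0.3   0.74 -0.58] [ 0.9  0.8 -4.9] [0.18 0.84 0.12] 12.7
```

View pics/tilt5.png

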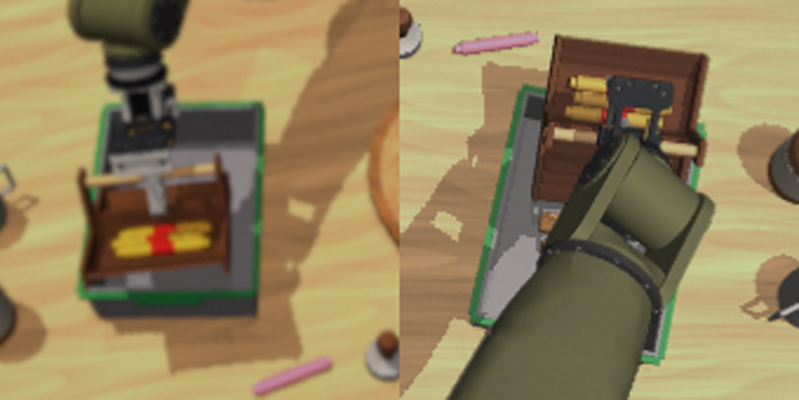

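Emit:
carry_out([
  {"delta_pos": [-3.5, 0.4, -1.9], "turn": [0.008, 0.075, 0], "hand": 0},
  {"delta_pos": [-7.2, 0.8, -3.7], "turn": [0.016, 0.145, 0], "hand": 0},
  {"delta_pos": [-12.3, 1.4, -5.5], "turn": [0.027, 0.244, 0], "hand": 0},
  {"delta_pos": [-17.6, 2, -6.9], "turn": [0.038, 0.344, 0], "hand": 0},
  {"delta_pos": [-23, 2.6, -7.7], "turn": [0.049, 0.443, 0], "hand": 0},
  {"delta_pos": [-25.7, 2.9, -8], "turn": [0.055, 0.493, 0], "hand": 0},
  {"delta_pos": [-28.3, 3.2, -8], "turn": [0.061, 0.542, 0], "hand": 0},
  {"delta_pos": [-28.3, 3.2, -8], "turn": [0.061, 0.542, 0], "hand": 0},
])

```text
clock: 14.15
eef_pos: [588.5, -241.4, 200.0]
eef_rot: [3.134, -0.002, 1.462]
wrist_force: [-0.6, -0.5, -5.2]
finger_gap: 12.6
```

```bash
python3 snap.py lev
```

```text
14.15 [ 588.5 -241.4  200. ] [ 3.134e+00 -2.000e-03  1.462e+00] [-0.45  0.49  1.27  0.    1.38 -0.34] [-0.6 -0.5 -5.2] [-0.08  0.03  0.09] 12.6
```

View pics/lev.png

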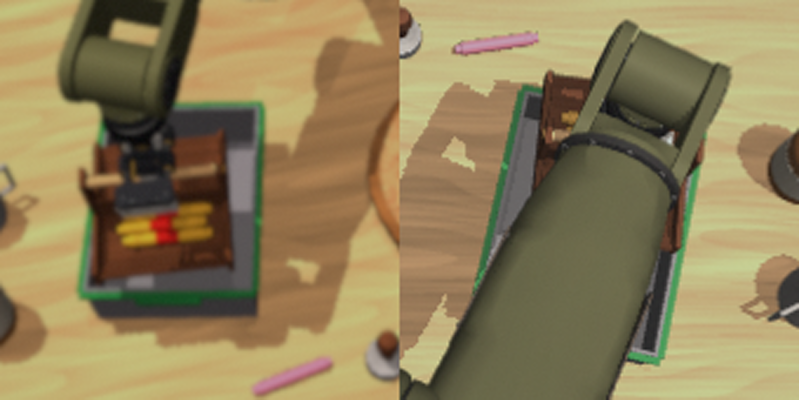

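Level again with the three wafers in their section. Next is the carry back.

Emit:
carry_out([
  {"delta_pos": [0, 5, 10], "turn": [0, 0, 0], "hand": 0},
  {"delta_pos": [-2, 18, 25], "turn": [0, 0, -0.01], "hand": 0},
  {"delta_pos": [-5, 40, 38], "turn": [0, 0, -0.03], "hand": 0},
  {"delta_pos": [-9, 70, 40], "turn": [0, 0, -0.06], "hand": 0},
  {"delta_pos": [-13, 108, 40], "turn": [0, 0, -0.1], "hand": 0},
  {"delta_pos": [-18, 148, 40], "turn": [0, 0, -0.14], "hand": 0},
  {"delta_pos": [-23, 188, 40], "turn": [0, 0, -0.18], "hand": 0},
  {"delta_pos": [-28, 228, 40], "turn": [0, 0, -0.22], "hand": 0},
])

```text
clock: 15.25
eef_pos: [559.4, -11.7, 242.1]
eef_rot: [3.134, -0.001, 1.239]
wrist_force: [0.5, 0.6, -4.8]
finger_gap: 12.4
```

Emit:
carry_out([
  {"delta_pos": [-5, 40, 0], "turn": [0, 0, -0.04], "hand": 0},
  {"delta_pos": [-10, 80, 0], "turn": [0, 0, -0.08], "hand": 0},
  {"delta_pos": [-15, 120, 0], "turn": [0, 0, -0.12], "hand": 0},
  {"delta_pos": [-20, 160, 0], "turn": [0, 0, -0.15], "hand": 0},
  {"delta_pos": [-25, 198, 0], "turn": [0, 0, -0.18], "hand": 0},
  {"delta_pos": [-29, 230, 0], "turn": [0, 0, -0.205], "hand": 0},
  {"delta_pos": [-32, 256, 0], "turn": [0, 0, -0.22], "hand": 0},
  {"delta_pos": [-34, 275, 0], "turn": [0, 0, -0.23], "hand": 0},
])

```text
clock: 16.25
eef_pos: [525.1, 263.1, 242.0]
eef_rot: [3.136, -0.002, 1.011]
wrist_force: [0.1, 0.4, -4.8]
finger_gap: 12.6
```

Emit:
carry_out([
  {"delta_pos": [-1, 12, 0], "turn": [0, 0, 0], "hand": 0},
  {"delta_pos": [-1, 18, -10], "turn": [0, 0, 0], "hand": 0},
  {"delta_pos": [-1, 18, -30], "turn": [0, 0, 0], "hand": 0},
  {"delta_pos": [-1, 18, -55], "turn": [0, 0, 0], "hand": 0},
  {"delta_pos": [-1, 18, -80], "turn": [0, 0, 0], "hand": 0},
  {"delta_pos": [-1, 18, -100], "turn": [0, 0, 0], "hand": 0},
  {"delta_pos": [-1, 18, -110], "turn": [0, 0, 0], "hand": 0},
  {"delta_pos": [-1, 18, -110], "turn": [0, 0, 0], "hand": 0},
])

```text
clock: 17.25
eef_pos: [524.7, 279.0, 130.2]
eef_rot: [3.137, 0.0, 1.01]
wrist_force: [-0.3, -0.2, -4.6]
finger_gap: 13.0
```

```bash
python3 - <<'E'
from h import *
s=read_state();print(s['clock'],s['eef_pos'].round(1),s['eef_rot'].round(3),s['wrist_force'].round(1),s['moment'].round(2),s['finger_gap'])
o=[]
for n,c in(("scene",(345,195)),("top",(205,210))):
    im=camera(n)[:,:,::-1];cv2.imwrite(f"pics/back_{n}.png",im);o.append(cv2.resize(im[c[1]-70:c[1]+70,c[0]-65:c[0]+65],None,fx=3,fy=3,interpolation=2))
cv2.imwrite("pics/back.png",np.hstack(o))
E
```

```text
17.25 [524.7 279.  130.2] [3.137 0.    1.01 ] [-0.3 -0.2 -4.6] [-0.07  0.11  0.02] 12.968116097653727
```

View pics/back.png

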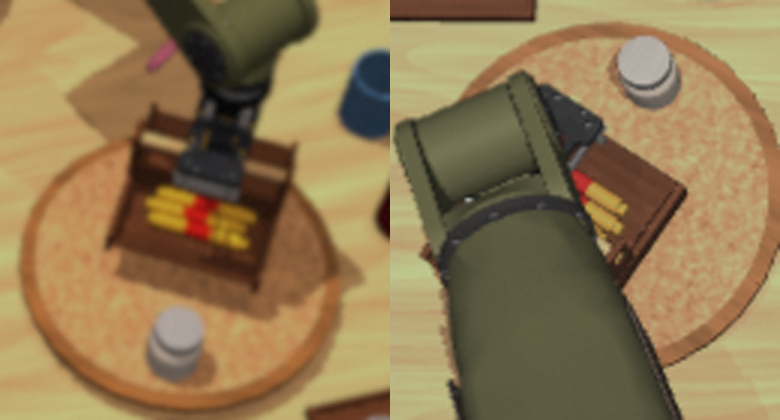

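The picture is almost identical to the just-lifted view, so the dish is about level and the Susan hasn't turned. Next I'll lower gently, stopping short of the original height (TCP 83.7).

Emit:
carry_out([
  {"delta_pos": [0, 1, -10], "turn": [0, 0, 0], "hand": 0},
  {"delta_pos": [0, 1, -20], "turn": [0, 0, 0], "hand": 0},
  {"delta_pos": [0, 1, -30], "turn": [0, 0, 0], "hand": 0},
  {"delta_pos": [0, 1, -36], "turn": [0, 0, 0], "hand": 0},
  {"delta_pos": [0, 1, -40], "turn": [0, 0, 0], "hand": 0},
  {"delta_pos": [0, 1, -40], "turn": [0, 0, 0], "hand": 0},
])

```text
clock: 18.1
eef_pos: [524.8, 280.2, 90.4]
eef_rot: [3.136, -0.0, 1.01]
wrist_force: [-0.3, 0.2, -4.9]
finger_gap: 12.5
```

Emit:
carry_out([
  {"delta_pos": [0, 0, -1], "turn": [0, 0, 0], "hand": 0},
  {"delta_pos": [0, 0, -2], "turn": [0, 0, 0], "hand": 0},
  {"delta_pos": [0, 0, -2.5], "turn": [0, 0, 0], "hand": 0},
  {"delta_pos": [0, 0, -2.5], "turn": [0, 0, 0], "hand": 0},
])

```text
clock: 18.6
eef_pos: [524.8, 280.3, 88.0]
eef_rot: [3.136, -0.0, 1.01]
wrist_force: [0.2, 0.2, -4.8]
finger_gap: 12.5
```

Emit:
carry_out([
  {"delta_pos": [0, 0, -0.7], "turn": [0, 0, 0], "hand": 0},
  {"delta_pos": [0, 0, -1.4], "turn": [0, 0, 0], "hand": 0},
  {"delta_pos": [0, 0, -2], "turn": [0, 0, 0], "hand": 0},
  {"delta_pos": [0, 0, -2], "turn": [0, 0, 0], "hand": 0},
])

```text
clock: 19.1
eef_pos: [524.8, 280.2, 86.0]
eef_rot: [3.136, -0.0, 1.01]
wrist_force: [0.0, 0.4, -5.1]
finger_gap: 12.4
```

Emit:
carry_out([
  {"delta_pos": [0, 0, -0.5], "turn": [0, 0, 0], "hand": 0},
  {"delta_pos": [0, 0, -1], "turn": [0, 0, 0], "hand": 0},
  {"delta_pos": [0, 0, -1.5], "turn": [0, 0, 0], "hand": 0},
  {"delta_pos": [0, 0, -1.5], "turn": [0, 0, 0], "hand": 0},
])

```text
clock: 19.6
eef_pos: [524.8, 280.2, 84.5]
eef_rot: [3.136, -0.0, 1.01]
wrist_force: [0.8, -0.4, -4.4]
finger_gap: 13.2
```

Emit:
carry_out([
  {"delta_pos": [0, 0, -0.5], "turn": [0, 0, 0], "hand": 0},
  {"delta_pos": [0, 0, -1], "turn": [0, 0, 0], "hand": 0},
  {"delta_pos": [0, 0, -1], "turn": [0, 0, 0], "hand": 0},
])

```text
clock: 19.98
eef_pos: [525.0, 280.3, 83.8]
eef_rot: [3.136, -0.001, 1.01]
wrist_force: [-0.7, -0.0, -3.1]
finger_gap: 12.5
```

Emit:
carry_out([
  {"delta_pos": [0, 0, -0.5], "turn": [0, 0, 0], "hand": 0},
  {"delta_pos": [0, 0, -0.5], "turn": [0, 0, 0], "hand": 0},
])

```text
clock: 20.23
eef_pos: [525.1, 280.5, 83.7]
eef_rot: [3.136, -0.001, 1.01]
wrist_force: [-1.6, -0.8, 5.2]
finger_gap: 12.9
```

Contact has been made: the vertical force went from -4.8 to +5 N. I'll slacken the grip so the dish settles flat, then open.

Emit:
carry_out([
  {"delta_pos": [0, 0, 0], "turn": [0, 0, 0], "hand": 0},
  {"delta_pos": [0, 0, 0], "turn": [0, 0, 0], "hand": 0},
  {"delta_pos": [0, 0, 0], "turn": [0, 0, 0], "hand": 0},
], squeeze=4)

```text
clock: 20.6
eef_pos: [525.1, 280.5, 83.6]
eef_rot: [3.136, -0.001, 1.01]
wrist_force: [-0.9, 0.4, 6.6]
finger_gap: 14.0
```

Emit:
carry_out([
  {"delta_pos": [0, 0, 0], "turn": [0, 0, 0], "hand": 0.17},
  {"delta_pos": [0, 0, 0], "turn": [0, 0, 0], "hand": 0.2},
  {"delta_pos": [0, 0, 0], "turn": [0, 0, 0], "hand": 0.25},
  {"delta_pos": [0, 0, 0], "turn": [0, 0, 0], "hand": 0.35},
  {"delta_pos": [0, 0, 0], "turn": [0, 0, 0], "hand": 0.45},
  {"delta_pos": [0, 0, 0], "turn": [0, 0, 0], "hand": 0.45},
])

```text
clock: 21.35
eef_pos: [524.8, 280.2, 83.1]
eef_rot: [3.136, -0.0, 1.01]
wrist_force: [-0.0, 0.5, -0.3]
finger_gap: 42.1
```

```bash
python3 - <<'E'
from h import *
s=read_state();print(s['clock'],s['eef_pos'].round(1),s['wrist_force'].round(1),s['moment'].round(2),s['finger_gap'])
o=[]
for n,c in(("scene",(345,195)),("top",(205,210))):
    im=camera(n)[:,:,::-1];o.append(cv2.resize(im[c[1]-70:c[1]+70,c[0]-65:c[0]+65],None,fx=3,fy=3,interpolation=2))
cv2.imwrite("pics/rel.png",np.hstack(o))
E
```

```text
21.35 [524.8 280.2  83.1] [-0.   0.5 -0.3] [-0.07  0.15 -0.03] 42.090971221051895
```

View pics/rel.png

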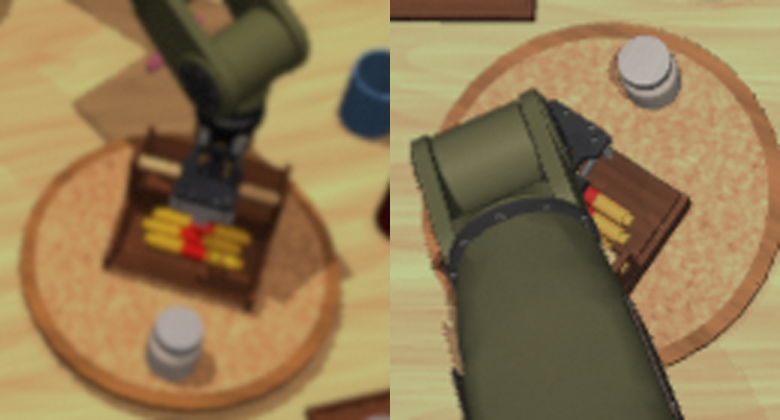

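Released, with the dish resting and zero load. I'll rise straight up, then back away to clear the view.

Emit:
carry_out([
  {"delta_pos": [0, 0, 10], "turn": [0, 0, 0], "hand": 0.45},
  {"delta_pos": [0, 0, 35], "turn": [0, 0, 0], "hand": 0.45},
  {"delta_pos": [0, 0, 70], "turn": [0, 0, 0], "hand": 0.45},
  {"delta_pos": [0, 0, 110], "turn": [0, 0, 0], "hand": 0.45},
  {"delta_pos": [0, 0, 150], "turn": [0, 0, 0], "hand": 0.45},
  {"delta_pos": [-30, -40, 170], "turn": [0, 0, 0], "hand": 0.45},
  {"delta_pos": [-70, -90, 180], "turn": [0, 0, 0], "hand": 0.45},
  {"delta_pos": [-110, -140, 180], "turn": [0, 0, 0], "hand": 0.45},
])

```text
clock: 22.45
eef_pos: [416.1, 142.1, 264.3]
eef_rot: [3.135, -0.002, 1.011]
wrist_force: [0.5, -1.8, 1.0]
finger_gap: 42.5
```

Emit:
carry_out([
  {"delta_pos": [-20, -50, 0], "turn": [0, 0, 0], "hand": 0.45},
  {"delta_pos": [-30, -90, 0], "turn": [0, 0, 0], "hand": 0.45},
  {"delta_pos": [-40, -130, 0], "turn": [0, 0, 0], "hand": 0.45},
  {"delta_pos": [-40, -130, 0], "turn": [0, 0, 0], "hand": 0.45},
  {"delta_pos": [-40, -130, 0], "turn": [0, 0, 0], "hand": 0.45},
  {"delta_pos": [-40, -130, 0], "turn": [0, 0, 0], "hand": 0.45},
])

```text
clock: 23.2
eef_pos: [377.4, 14.0, 263.1]
eef_rot: [3.136, -0.0, 1.012]
wrist_force: [0.1, 0.2, -1.1]
finger_gap: 42.1
```

```bash
python3 - <<'E'
from h import *
s=read_state();print(s['clock'],s['eef_pos'].round(1),np.abs(s['qd']).max().round(4))
for n in C: cv2.imwrite(f"pics/fin_{n}.png",camera(n)[:,:,::-1])
a=cv2.imread("pics/fin_scene.png")[150:290,150:410];b=cv2.imread("pics/fin_top.png")[140:280,150:410]
cv2.imwrite("pics/fin.png",cv2.resize(np.vstack([a,b]),None,fx=2.1,fy=2.1,interpolation=2))
E
```

```text
23.2 [377.4  14.  263.1] 0.0039
```

View pics/fin.png

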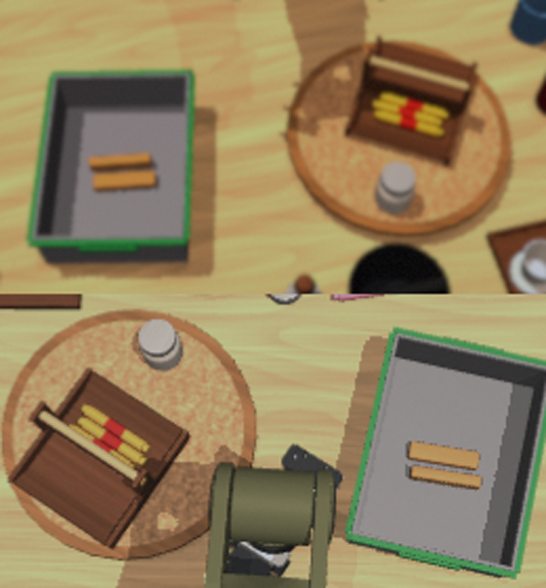

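View pics/fin_top.png

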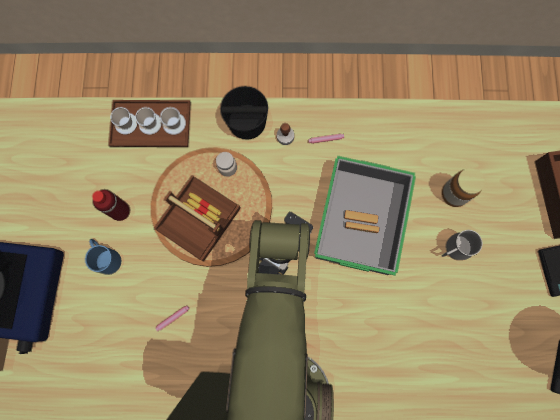

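```bash
python3 - <<'E'
from h import *
a=cv2.imread("pics/fin_scene.png")[155:275,275:405];b=cv2.imread("pics/fin_top.png")[150:275,145:275]
cv2.imwrite("pics/finc.png",np.hstack([cv2.resize(a,(400,370),interpolation=2),cv2.resize(b,(385,370),interpolation=2)]))
c=camera("top")[:,:,::-1];d=cv2.imread("pics/fin_top.png");o=cv2.imread("pics/top0.png")
print("motion",cv2.absdiff(c,d)[150:270,150:275].max(),cv2.absdiff(c,d)[150:270,150:275].mean())
for nm,(x0,x1,y0,y1) in dict(jar=(212,242,148,180),tub=(312,418,155,275),can=(88,135,180,225)).items():
    g=lambda i:cv2.GaussianBlur(cv2.cvtColor(i[y0:y1,x0:x1],6).astype(np.float32),(0,0),1)
    print(nm,cv2.phaseCorrelate(g(o),g(d)))
E
```

```text
motion 37 0.7557777777777778
jar ((-0.20285780697396127, -0.15700844204582864), 1.0128290714696049)
tub ((-0.0027982478537609268, -0.0008650619832835105), 0.7812593786804765)
can ((-0.004990945647403322, 0.4727663472137209), 1.0050514905541033)
```

View pics/finc.png

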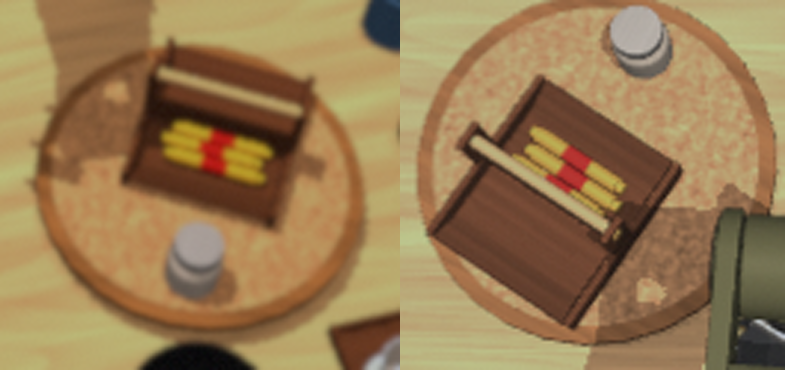

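Three rolls are visible, two full and the third partly behind the bar at about (565,180). The frame difference could mean the Susan is slowly turning or the arm's shadow is moving, so I'll wait and recheck.

Emit:
carry_out([
  {"delta_pos": [0, 0, 0], "turn": [0, 0, 0], "hand": 0.45},
  {"delta_pos": [0, 0, 0], "turn": [0, 0, 0], "hand": 0.45},
  {"delta_pos": [0, 0, 0], "turn": [0, 0, 0], "hand": 0.45},
  {"delta_pos": [0, 0, 0], "turn": [0, 0, 0], "hand": 0.45},
  {"delta_pos": [0, 0, 0], "turn": [0, 0, 0], "hand": 0.45},
  {"delta_pos": [0, 0, 0], "turn": [0, 0, 0], "hand": 0.45},
  {"delta_pos": [0, 0, 0], "turn": [0, 0, 0], "hand": 0.45},
  {"delta_pos": [0, 0, 0], "turn": [0, 0, 0], "hand": 0.45},
])

```text
clock: 24.35
eef_pos: [377.2, 13.2, 263.0]
eef_rot: [3.136, -0.0, 1.01]
wrist_force: [0.1, 0.6, 0.3]
finger_gap: 41.9
```

```bash
python3 - <<'E'
from h import *
c=camera("top")[:,:,::-1];d=cv2.imread("pics/fin_top.png");e=camera("top")[:,:,::-1]
def f(a,b,r):
    x0,x1,y0,y1=r;g=lambda i:cv2.GaussianBlur(cv2.cvtColor(i[y0:y1,x0:x1].copy(),6).astype(np.float32),(0,0),1)
    D=cv2.absdiff(a,b)[y0:y1,x0:x1];return D.max(),D.mean().round(2),np.round(cv2.phaseCorrelate(g(a),g(b))[0],3)
for nm,r in dict(jar=(212,242,148,180),dish=(155,243,175,262),wafers=(185,225,190,222)).items(): print(nm,"1s:",f(d,c,r),"frame:",f(c,e,r))
E
```

```text
jar 1s: (np.uint8(4), np.float64(0.63), array([-0.02 ,  0.005])) frame: (np.uint8(4), np.float64(0.64), array([ 0.005, -0.003]))
dish 1s: (np.uint8(39), np.float64(0.81), array([0.006, 0.002])) frame: (np.uint8(6), np.float64(0.77), array([0.005, 0.011]))
wafers 1s: (np.uint8(18), np.float64(0.81), array([-0.004,  0.016])) frame: (np.uint8(4), np.float64(0.8), array([-0.002,  0.007]))
```

Everything is still: the shift is under 0.02 px over 1 s, so the earlier difference was only the shadow edge. I'll hand it in.

```bash
python3 -c "
from cell import *
print(sign_off())"
```

```text
the job is handed in; nothing more can be done
None
```

The job is done and handed in at about 24.5 s: both biscotti are in the waste tub and the dish is back on the lazy Susan beside the sugar jar. I gripped the dish by its round bar at 60 N with the fingertips straddling the divider so it couldn't swing back, tipped it to about 72° over the tub, then put it back and let go.

**Last checks**
- **Food:** both biscotti lie flat inside the tub. All three gold rolls are in their own section, the third partly hidden by the bar in the top view.
- **Dish:** it looks flat and shifted less than 0.02 px over the last second. An earlier frame difference was only the arm's moving shadow.
- **Forces:** the largest wrist force I read was about 7 N, against the 120 N limit. When I set the dish down, the vertical force peaked at about 6.6 N upward.
- **Other objects:** the sugar jar image is about 0.25 px (roughly 0.7 mm) from where it started, so the Susan has turned by at most a trace. The tub shifted by 0.00 px. The gas can's crop shows about 0.5 px of apparent shift, which I put down to shadow or imaging because the arm never came near it. I didn't check that further.

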